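# Comb loose axle rods into a grooved tray

## Robot

A 6-joint arm with a two-finger parallel gripper is mounted at the origin on the work surface. World frame = base frame: x ahead of the robot, y to its left, z up, the work surface at z = 0. Lengths are in m, angles in rad, forces in N, time in s.
With the tool pointing down it reaches from about 0.35 to 0.875 m from the base axis. Payload 4.2 kg.
Tool frame: the origin (TCP) lies at the very end of the fingers, on their centre line; the grasp point (between the pads) lies 19 mm behind it; z points along the fingers, y is the line along which they close (so a half turn about z gives the same grasp; the last joint's range is limited). The gripper opens to 87 mm and grips with 3 to 60 N. Pads are 19 mm wide; open, the fingers measure 117 mm over their backs; the gripper's body (75 mm by 190 mm) begins 51 mm behind the grasp point.
Start: joints at [1.545, 0.385, 0.008, 0, -1.194, -0.259], TCP at [0.176, 0.6, 0.223] pointing down, gripper open.
Joint ranges: [-3.14, 3.14], [-1.21, 2.06], [-1.07, 1.41], [-3.16, 2.05], [-2.99, -0.16], [-3.1, 3.1]. Speed limits (rad/s): [2.79, 2.79, 3.14, 3.14, 3.14, 3.14].

## Interface

Orientations are given as a unit quaternion [x, y, z, w].
In Python, from cell import * gives the robot as it stands. Calls block until the motion is done:
- goto(position, orientation): joint-space move of the TCP to a pose.
- line_to(position, frame=None, feed=0.15, until_force=None): straight line of the TCP; frame=None keeps the orientation; feed is the mean speed in m/s. With until_force (N) it stops when the force on the tool has changed by that much, and returns True; else False.
- set_joints(angles): joint-space move.
- let_go() and clamp(grasp_force=None): open the fingers fully, or close them until they stop; grasp_force is the grip in N (None keeps the last).
- wait(seconds).
- solve_ik(position, orientation): joint angles nearest the present ones, or None.
- grab_frame(name): name is "side" or "top"; returns (picture, depth): 384x512x3 uint8, red, green, blue; 384x512 float32, m along the optical axis (not along the pixel's ray), 0 where there is no reading.
- camera_params(name): a dict with "intrinsics" (3x3 intrinsics, pixels), "k1" (the pictures are not rectified: a ray, as slopes to the right and down, at radius r is drawn at 1 + k1 r^2 times it, then the intrinsics apply), "rvec" (rotation vector, rad) and "tvec" (3), from world to camera coordinates, as OpenCV has them. Camera axes: x right, y down, z forward; pixel columns grow to the right and rows downward; lengths in m; the calibration is good to about 2 mm. A picture is of the moment at which its call begins. camera_params takes no time and is no camera call.
A pose or a line that the arm cannot do raises PlanningError and nothing moves.
- hand_in(): hands the job in; it is judged then, once.
Readings, each from a call of its own:
- current_clock(): time.
- current_joints(): joint angles.
- current_joint_velocities(): joint speeds.
- current_joint_efforts(): joint torques, N m.
- current_ee_pos(): TCP position.
- current_tool_rot(): TCP orientation.
- current_contact_force(): force on the tool from outside, world axes, zero at the start.
- current_moment(): the same for the moment, N m.
- current_finger_gap(): finger opening in m.
- current_grip_force(): force on a finger pad.
Only numpy, scipy, OpenCV 4.12 (cv2) and the standard library are available. Lean on these libraries where they do the work, as an engineer would, in place of code of your own. Each camera call takes 0.05 s, during which the arm holds its last target. There are 200 camera calls.

## Task

Take the rake from its rubber mat, set its teeth gently on the flat deck of the grooved tray behind the spilled rods and comb across to the far end, the teeth riding lightly on the ridges, neither hovering nor bearing down; where a rod catches, ease back and come again rather than force it, until every rod lies down in a groove. Move the rods with the rake only, never with the gripper, and leave the other things on the bench alone. Then stand the rake gently back upright on its mat and let go.

Things in the scene. Friction and masses are not known exactly. Their poses are not given: they have to be found in the camera images.
- tray: grey plastic sorting tray, fixed, 171 mm long (x) by 88 mm wide (y), on levelling feet. Origin: centre of its underside, 0 to 8 mm above the bench; y runs along the grooves, +x is the combing direction, from the flat deck to the far end. Inside its walls x is -81.5 to 81.5 mm, y -40 to 40 mm; wall tops at z = 28 mm; deck at z = 18 mm. It does not give under load
- tray_deck (a point): landing place for the rake: on the surface of the flat deck, at x = -67 mm in the tray's frame, on its centre line (14.5 mm from the near end wall). The deck runs from x = -81.5 to -9.5 mm; at the start no rod reaches below x = -50 mm. Axes as the tray's
- tray_groove (a point): the middle of the first groove, at deck height, x = -6 mm in the tray's frame. 9 grooves, 7 mm wide and 10.5 mm apart, 6 mm deep, with round-topped 3.5 mm ridges between; the last (x = 78 mm) lies against the far end wall. The moulding has warped: crowns lie up to 0.6 mm below deck level. A rod in a groove has its middle 3.5 mm below the crowns. Axes as the tray's
- rake_grip (a point): the hand rake (160 g): a white nylon comb head with an upright black plastic grip, on its teeth. This point is the centre of the grip, 55 mm straight above the soles of the teeth. The grip is 20 mm thick (x) by 30 mm wide (y) and reaches from 24 to 82 mm above the soles. x: across the comb, the direction in which it combs (it is the same both ways); y: along the row of teeth; z up
- rake_foot (a point): centre of the soles of the rake's teeth: 7 teeth, 8 mm wide with 3 mm gaps, in a row 74 mm long (y), each 24 mm long (x); teeth and head together are 24 mm high. The two outer teeth are runners with bevelled toes, 1 mm longer than the rest, and this point is level with their soles. Axes as rake_grip
- rest: the rake's black rubber mat, fixed, 130 mm (x) by 110 mm (y), 3 mm thick, on the bench. Origin: centre of its underside
- rod1: plain steel axle rod with domed ends, 5 mm across and 70 mm long, 11 g, spilled askew in the tray, on the deck and ridge crowns. Origin in its middle; x runs along the rod (either way round)
- rod2: plain steel axle rod with domed ends, 5 mm across and 70 mm long, 11 g, spilled askew in the tray, on the deck and ridge crowns. Origin in its middle; x runs along the rod (either way round)
- rod3: plain steel axle rod with domed ends, 5 mm across and 70 mm long, 11 g, spilled askew in the tray, on the deck and ridge crowns. Origin in its middle; x runs along the rod (either way round)
- rod4: plain steel axle rod with domed ends, 5 mm across and 70 mm long, 11 g, spilled askew in the tray, on the deck and ridge crowns. Origin in its middle; x runs along the rod (either way round)
- rod5: plain steel axle rod with domed ends, 5 mm across and 70 mm long, 11 g, spilled lying across the tops of other rods. Origin in its middle; x runs along the rod (either way round)
- robot_car: bystander: yellow two-wheeled student robot with a white breadboard, 160 x 146 mm, 60 mm high. Origin: centre at bench level
- organiser: bystander: clear plastic compartment box of components, 200 x 130 mm, 35 mm high. Origin: centre at bench level
- solder_spool: bystander: spool of solder wire standing on end, 54 mm across, 40 mm high. Origin: centre at bench level
Things that resemble listed ones, but are neither listed nor needed, are in the scene too. Several things have the shape of the rest; the one meant has the colours described above.

How it is judged:
On the way, in this order (a step that is already met when the one before it is completed fails the run):
1. the rake's teeth rest lightly on the tray's deck, behind the rods (contact force between rake and tray above 0.5 N and x of rake_foot in the frame of tray below -0.05 m and z of rake_foot in the frame of tray below 0.02 m and angle between rake_foot's own z axis and vertical below 0.15 rad), for 0.2 s.
2. the teeth ride on the ridges about half-way across the grooves (contact force between rake and tray above 0.5 N and x of rake_foot in the frame of tray between 0.02 and 0.045 m and z of rake_foot in the frame of tray below 0.02 m), for 0.1 s.
3. the teeth ride on the ridges near the far end (contact force between rake and tray above 0.5 N and x of rake_foot in the frame of tray above 0.05 m and z of rake_foot in the frame of tray below 0.02 m), for 0.1 s.
At the end, for the whole second after the job is handed in: All five rods at rest down in the tray's grooves (middle between 12 and 15.5 mm above the tray's underside, within 0.08 rad of the grooves); the rake let go and still, standing upright (within 0.08 rad) on its mat, its middle within 50 mm (x) and 45 mm (y) of the mat's centre (z of rod1 in the frame of tray between 0.012 and 0.0155 m and angle between the x axis of each of rod1, rod2, rod3, rod4, rod5 and the y axis of tray, either way round below 0.08 rad and x of rod1 in the frame of tray between -0.0095 and 0.083 m and linear speed of each of rod1, rod2, rod3, rod4, rod5, rake below 0.02 m/s and z of rod2 in the frame of tray between 0.012 and 0.0155 m and x of rod2 in the frame of tray between -0.0095 and 0.083 m and z of rod3 in the frame of tray between 0.012 and 0.0155 m and x of rod3 in the frame of tray between -0.0095 and 0.083 m and z of rod4 in the frame of tray between 0.012 and 0.0155 m and x of rod4 in the frame of tray between -0.0095 and 0.083 m and z of rod5 in the frame of tray between 0.012 and 0.0155 m and x of rod5 in the frame of tray between -0.0095 and 0.083 m and angle between rake_foot's own z axis and vertical below 0.08 rad and x of rake_foot in the frame of rest between -0.05 and 0.05 m and y of rake_foot in the frame of rest between -0.045 and 0.045 m and z of rake_foot in the frame of rest below 0.006 m); the robot touches nothing.
It fails at once if the rake bears on the tray with more than 20 N while combing, or with more than 35 N on landing ((contact force between rake and tray above 20 N and x of rake_foot in the frame of tray above -0.055 m) or contact force between rake and tray above 35 N).
It fails at once if the rake presses on a rod with more than 25 N (contact force between rake and rod1 above 25 N or contact force between rake and rod2 above 25 N or contact force between rake and rod3 above 25 N or contact force between rake and rod4 above 25 N or contact force between rake and rod5 above 25 N).
It fails at once if the rake is put down hard on its mat (over 40 N) (contact force between rake and rest above 40 N).
It fails at once if the robot itself touches a rod (contact force between any of the arm, the fingers and rod1 above 0.5 N or contact force between any of the arm, the fingers and rod2 above 0.5 N or contact force between any of the arm, the fingers and rod3 above 0.5 N or contact force between any of the arm, the fingers and rod4 above 0.5 N or contact force between any of the arm, the fingers and rod5 above 0.5 N).
It fails at once if a bystander is moved more than 15 mm (distance of any of robot_car, organiser, solder_spool from where it was at the start of the episode above 0.015 m).
It also fails if it takes over 72 s, if anything falls off the work surface, if the arm or the gripper's body presses on something with over 40 N, if the wrist force passes 120 N, or if a joint passes its speed limit or range.

## Working session

There is one attempt and no reset: what is moved stays moved. The work goes in short steps, each a Python script; the robot and the scene stay as the last script left them, time stands still between calls to the robot, and variables do not carry over. Pictures are saved under pics/ and viewed, at most 10 in all, crops included, and the job is handed in when it is done.

```bash
mkdir -p pics; ls; cat > h.py <<'E'
from cell import *
import numpy as np, cv2
def snap(name,fn):
    im,d=grab_frame(name); cv2.imwrite('pics/'+fn+'.png',im[:,:,::-1]); np.savez('pics/'+fn,im=im,d=d); return im,d
def cloud(name,d):
    p=camera_params(name);K=np.array(p['intrinsics']);R=cv2.Rodrigues(np.array(p['rvec'],float))[0];t=np.array(p['tvec']).ravel()
    v,u=np.mgrid[:d.shape[0],:d.shape[1]]
    uv=np.stack([u.ravel(),v.ravel()],1).astype(np.float64)[:,None]
    n=cv2.undistortPoints(uv,K,np.array([p['k1'],0,0,0.]))[:,0]
    X=np.c_[n,np.ones(len(n))]*d.ravel()[:,None]
    return ((X-t)@R).reshape(*d.shape,3)
E
python3 - <<'E'
from h import *
for n in('top','side'):
    im,d=snap(n,n+'0'); p=camera_params(n); R=cv2.Rodrigues(np.array(p['rvec'],float))[0]
    print(n,p['k1'],-R.T@np.array(p['tvec']).ravel(),R[2],(d==0).mean())
a=cv2.imread('pics/top0.png');cv2.imwrite('pics/t0.png',cv2.resize(a,(800,600)))
a=cv2.imread('pics/side0.png');cv2.imwrite('pics/s0.png',cv2.resize(a,(800,600)))
E
```

```text
pics
top -0.02722531799284159 [ 0.29921174 -0.04123197  0.96566667] [ 0.20383552 -0.0071089  -0.97897934] 0.004119873046875
side 0.008420730697329818 [-0.04553537 -0.93288253  1.01577989] [ 0.36576932  0.64796498 -0.66809744] 0.0041351318359375
```

View pics/t0.png

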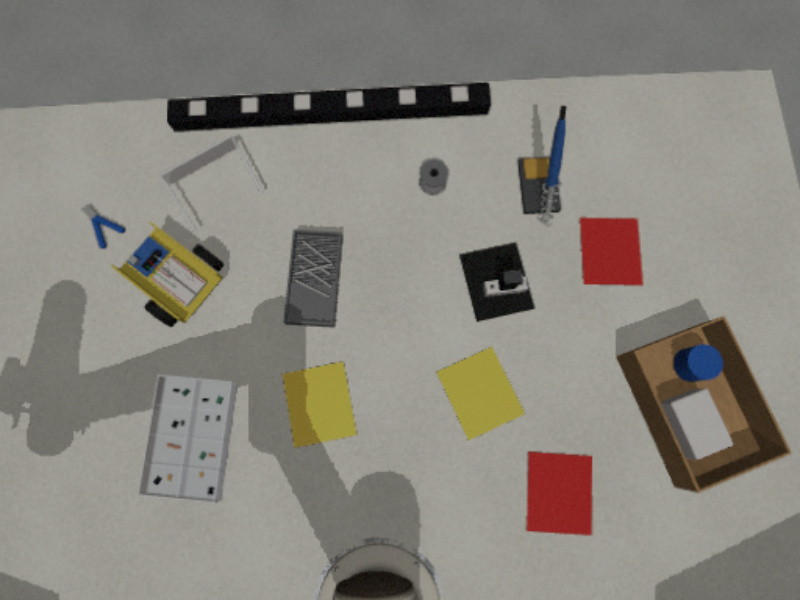

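View pics/s0.png

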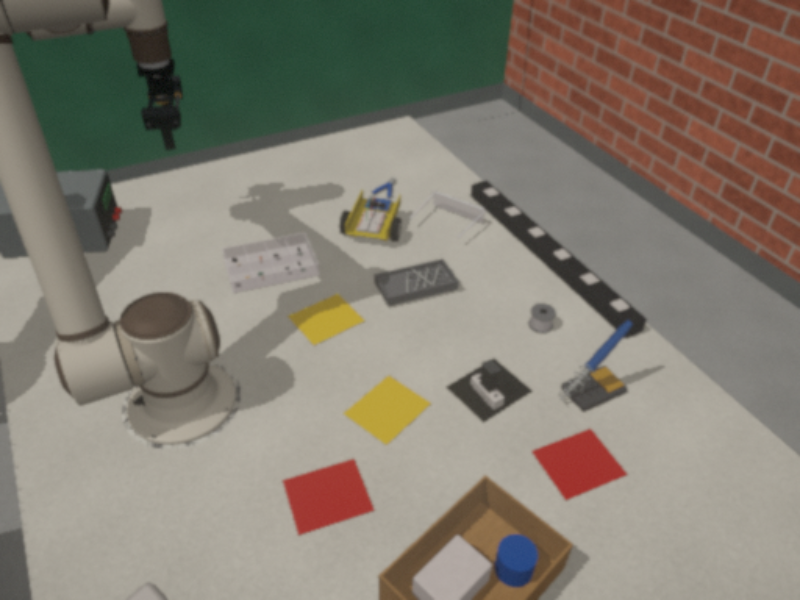

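The top view shows the tray at (315,277), deck end toward the robot, with rods in its upper half. The rake is at (507,285) on the black mat at (497,282). The spool (433,176) and the car (170,275) are clear of both. Next I'll measure.

```bash
cat > m.py <<'E'
from h import *
z=np.load('pics/top0.npz');im,d=z['im'],z['d'];P=cloud('top',d);s=512/800
def roi(a,b,c,e):
    m=np.zeros(d.shape,bool);m[int(c*s):int(e*s),int(a*s):int(b*s)]=True;return m&(d>0)
def rect(Q):
    (c,sz,a)=cv2.minAreaRect((Q[:,:2]*1000).astype(np.float32));return np.round(c,1),np.round(sz,1),round(a,2)
T=roi(275,355,215,340);Z=P[...,2]
print('bench z',np.median(Z[roi(360,420,220,260)]))
print(np.histogram(Z[T],bins=np.arange(-.004,.06,.003)))
for lo in(.012,.02,.027): q=P[T&(Z>lo)&(Z<.05)];print('tray',lo,len(q),rect(q))
g=im.astype(int);
M=roi(450,545,235,330);dark=M&(g.max(2)<70)&(Z<.012);print('mat',dark.sum(),rect(P[dark]),np.median(Z[dark]))
G=M&(Z>.07);print('grip top',G.sum(),rect(P[G]),P[G].mean(0),np.percentile(Z[G],[5,50,95]))
H=M&(Z>.015)&(g.min(2)>110);print('head',H.sum(),rect(P[H]),np.median(P[H],0))
q=roi(290,345,230,325);
print('deck',np.median(P[roi(296,330,290,315)],0))
E
python3 m.py
python3 - <<'E'
import cv2,numpy as np
a=cv2.imread('pics/top0.png')
c=cv2.resize(a[140:214,176:226],None,fx=8,fy=8,interpolation=cv2.INTER_CUBIC);e=cv2.resize(a[150:210,288:348],None,fx=5,fy=5)
o=np.zeros((592,700,3),np.uint8);o[:592,:400]=c;o[:300,400:]=e;cv2.imwrite('pics/c0.png',o)
E
```

```text
bench z 0.0005156409622982724
(array([ 381, 1267,  401,   12,    9,   31,  209,  274,  438,  489,  168,
        128,  204,   34,    1,    0,    0,    0,    0,    0,    0]), array([-0.004, -0.001,  0.002,  0.005,  0.008,  0.011,  0.014,  0.017,
        0.02 ,  0.023,  0.026,  0.029,  0.032,  0.035,  0.038,  0.041,
        0.044,  0.047,  0.05 ,  0.053,  0.056,  0.059]))
tray 0.012 1973 (array([555.7,  88.7]), array([ 89. , 172.2]), 83.13)
tray 0.02 1462 (array([555.6,  88.6]), array([ 88.8, 172.3]), 82.97)
tray 0.027 462 (array([555.6,  88.6]), array([ 88.8, 172.3]), 82.97)
mat 1305 (array([ 535.6, -243.1]), array([128.5, 109.5]), 9.44) 0.003925996766073639
grip top 112 (array([ 521.6, -254.6]), array([21.8, 32.1]), 1.74) [ 0.52104395 -0.25400104  0.08476199] [0.07589452 0.08546911 0.08821053]
head 109 (array([ 521. , -254.5]), array([23.5, 73.4]), 2.55) [ 0.51698041 -0.23714076  0.02787211]
deck [0.51227116 0.09314473 0.02335847]
```

View pics/c0.png

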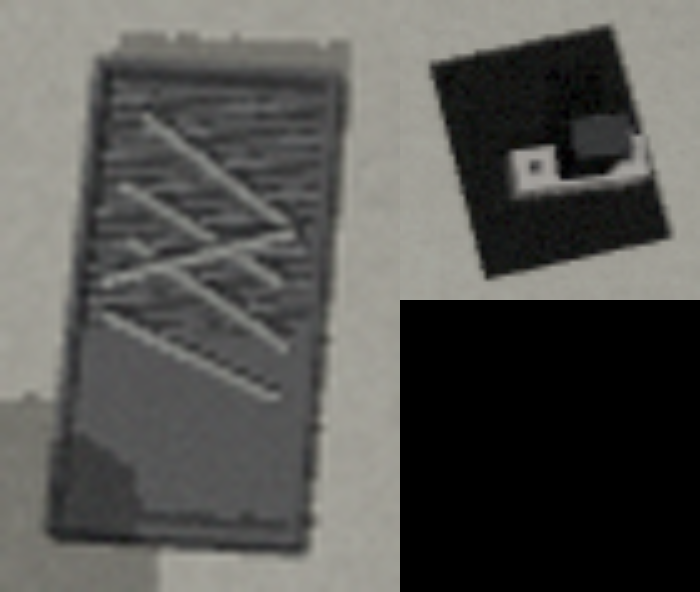

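```bash
cat >> h.py <<'E'
from scipy.spatial.transform import Rotation as Ro
def down(yaw,s=1):   # tool y along s*(rake x)
    y=s*np.array([np.cos(yaw),np.sin(yaw),0]);zz=np.array([0,0,-1.]);return list(Ro.from_matrix(np.c_[np.cross(y,zz),y,zz]).as_quat())
RY=np.radians(2.4);RK=np.array([.5213,-.2545]);TY=np.radians(-7.0);TC=np.array([.5556,.0887])
E
python3 - <<'E'
from h import *
exec(open('m.py').read().split("def rect")[0].replace('from h import *',''))
m=(d>0)&(Z>.07)&(abs(P[...,0]-RK[0])<.13)&(abs(P[...,1]-RK[1])<.08)&~((abs(P[...,0]-RK[0])<.03)&(abs(P[...,1]-RK[1])<.03))
print('near obstacles',m.sum(),P[m][:5])
for s in(1,-1):
    for p,y in((RK,RY),(TC,TY)):
        print(s,solve_ik([*p,.2],down(y,s)))
E
```

```text
Traceback (most recent call last):
NameError: name 'Z' is not defined. Did you mean: 'z'?
```

```bash
python3 - <<'E'
from h import *
z=np.load('pics/top0.npz');d=z['d'];P=cloud('top',d);Z=P[...,2]
m=(d>0)&(Z>.07)&(abs(P[...,0]-RK[0])<.13)&(abs(P[...,1]-RK[1])<.08)&~((abs(P[...,0]-RK[0])<.03)&(abs(P[...,1]-RK[1])<.03))
print('near obstacles',m.sum(),P[m][:5])
J=[]
for s in(1,-1):
    for p,y in((RK,RY),(TC,TY)):
        j=solve_ik([*p,.2],down(y,s));print(s,None if j is None else np.round(j,2))
        if j is not None:J.append((abs(j[5]),s))
s=min(J)[1]; print('s',s)
if m.sum()==0:
    t0=current_clock()
    goto([*RK,.2],down(RY,s));line_to([*RK,.12]);
    hit=line_to([*RK,.040],feed=.08,until_force=6)
    print(hit,current_ee_pos(),current_contact_force())
    clamp(25);print(current_finger_gap(),current_grip_force(),current_contact_force(),current_clock()-t0)
E
```

```text
near obstacles 0 []
1 [-0.18  0.33 -0.14  0.   -1.11 -2.92]
1 [ 0.45  0.3  -0.18  0.   -1.09  2.57]
-1 [-0.18  0.33 -0.14  0.   -1.11  0.22]
-1 [ 0.45  0.3  -0.18  0.   -1.09 -0.57]
s -1
False [ 0.52177155 -0.25463251  0.04057543] [-0.32330201 -0.36051911  0.59414733]
0.019869840116701072 24.999939159024507 [0.71497346 0.54490567 0.35485327] 6.15
```

```bash
cat >> h.py <<'E'
S=-1
def tw(x,y=0): return TC+np.array([np.cos(TY)*x-np.sin(TY)*y,np.sin(TY)*x+np.cos(TY)*y])
E
python3 - <<'E'
from h import *
clamp(45)
line_to([*RK,.10],feed=.1); line_to([*RK,.2])
goto([*tw(-.067),.2],down(TY,S)); line_to([*tw(-.067),.10]); wait(.3)
print(current_contact_force(),current_moment(),current_ee_pos(),current_clock())
im,dd=snap('top','top1');i2,d2=snap('side','side1')
P=cloud('top',dd)
a=cv2.resize(im[140:220,170:240],None,fx=5,fy=5);b=cv2.resize(i2[145:215,220:310],None,fx=4.2,fy=4.2)
o=np.zeros((400,350+380,3),np.uint8);o[:400,:350]=a;o[:b.shape[0],350:350+b.shape[1]]=b[:400,:380];cv2.imwrite('pics/c1.png',o[:,:,::-1])
Z=P[...,2];reg=(abs(P[...,0]-.49)<.08)&(abs(P[...,1]-.095)<.08)&(im.min(2)>120)&(Z>.06)&(Z<.11)
q=P[reg];print(len(q));print(cv2.minAreaRect((q[:,:2]*1000).astype(np.float32)) if len(q)>3 else 0, np.median(q,0) if len(q) else 0)
E
```

```text
[ 0.29970161 -0.07198248 -1.16038589] [ 0.17793207 -0.04796863  0.01762965] [0.48945602 0.09708291 0.10071302] 10.475
12
((481.9220886230469, 68.01187896728516), (7.878788471221924, 16.256940841674805), 88.89085388183594) [0.47655642 0.06811953 0.08862822]
```

View pics/c1.png

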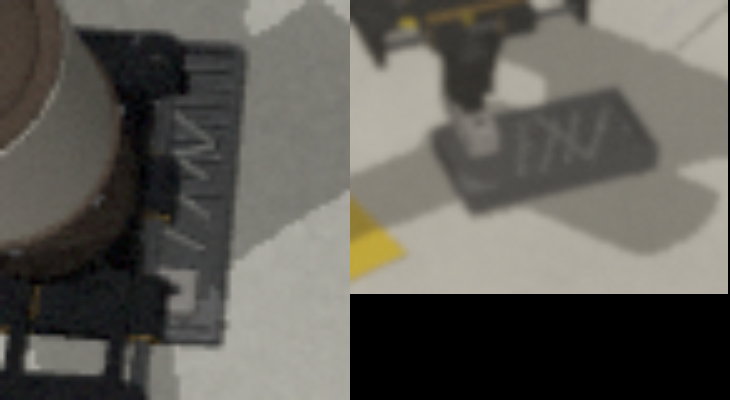

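The rake head (pixel (183,292) left, (475,135) right) hangs square over the deck inside the walls, with the rods ahead of it. I'll land it now.

```bash
cat >> h.py <<'E'
B=np.array([.30,-.07,-1.16])
ex=np.array([np.cos(TY),np.sin(TY),0]);ey=np.array([-np.sin(TY),np.cos(TY),0])
def F(n=3):
    f=np.mean([current_contact_force() for _ in range(n)],0)-B
    return np.array([f@ex,f@ey,f[2]])
E
python3 - <<'E'
from h import *
p=tw(-.067)
line_to([*p,.070],feed=.08)
h=line_to([*p,.054],feed=.008,until_force=2.5)
print(h,current_ee_pos(),F(),current_clock())
wait(.3);print(current_ee_pos(),F(),current_moment());
z0=current_ee_pos()[2]
t=current_clock();line_to([*p,z0-.0005],feed=.02);wait(.1);print(current_ee_pos(),F(),current_clock()-t)
E
```

```text
True [0.48950528 0.09697734 0.05970753] [-2.08669995  0.58240379  4.39007653] 12.3583
[0.48948125 0.09700725 0.05967685] [-1.61233277  0.76601445  6.89826302] [0.16636083 0.32797421 0.03025851]
[0.48946745 0.09702264 0.05968631] [-0.03729862 -0.63413311  7.70889788] 0.34999999999999964
```

```bash
cat >> h.py <<'E'
def comb(x,x1,zc,step=.004,feed=.05,Ft=4.,lim=8.,tries=6,tmax=20):
    t0=current_clock();log=[]
    while x<x1-1e-6 and current_clock()-t0<tmax:
        xn=min(x+step,x1)
        h=line_to([*tw(xn),zc],feed=feed,until_force=8)
        f=F();e=current_ee_pos();xa=(np.array(e[:2])-TC)@ex[:2]
        log.append((round(xa*1e3,1),round(zc*1e3,2),*np.round(f,1),int(h)))
        if h or -f[0]>lim:
            tries-=1
            x=xa-.012
            line_to([*tw(x),zc+.0005],feed=.06);log.append('back')
            if tries<0:break
            continue
        x=xn; zc-=np.clip((Ft-f[2])*6e-5,-2.5e-4,2.5e-4)
    for l in log:print(*(l if l!='back' else [l]))
    e=current_ee_pos();print('end',x,zc,e,current_clock());return x,zc
E
python3 - <<'E'
from h import *
comb(-.067,-.012,.0594)
E
```

```text
-63.0 59.4 -1.1 -0.3 5.9 0
-59.0 59.51 -1.2 0.3 7.1 0
-55.0 59.7 -0.5 -0.1 5.6 0
-51.0 59.8 -0.1 -0.8 4.0 0
-46.9 59.8 0.3 -1.3 4.3 0
-42.8 59.81 0.0 0.1 3.6 0
-38.7 59.78 -0.3 -0.4 2.9 0
-34.7 59.72 -0.5 0.4 2.8 0
-30.7 59.65 -0.7 -0.8 5.0 0
-26.8 59.71 -0.3 -0.4 3.8 0
-22.8 59.7 0.5 0.2 5.1 0
-18.8 59.76 -0.4 -0.6 3.8 0
-14.7 59.75 -0.4 -0.0 2.8 0
-11.9 59.68 -1.6 -0.7 4.9 0
end -0.012 0.0597346697277266 [0.54377371 0.09011954 0.05971845] 16.5083
```

```bash
python3 - <<'E'
from h import *
comb(-.012,.040,.0597)
im,d=snap('side','side2');it,dt=snap('top','top2')
a=cv2.resize(it[140:220,170:240],None,fx=5,fy=5);b=cv2.resize(im[145:215,220:310],None,fx=4.2,fy=4.2)
o=np.zeros((400,730,3),np.uint8);o[:400,:350]=a;o[:b.shape[0],350:350+b.shape[1]]=b[:400,:380];cv2.imwrite('pics/c2.png',o[:,:,::-1])
E
```

```text
-7.7 59.7 -0.3 -0.9 4.3 0
-3.8 59.72 -0.5 -0.5 4.7 0
0.3 59.76 -0.5 -1.5 3.5 0
4.0 59.73 -1.5 -1.0 3.9 0
8.6 59.73 0.1 -1.2 2.0 0
12.8 59.61 -0.2 -0.6 0.7 0
16.0 59.41 -2.0 -0.3 2.5 0
20.2 59.32 -1.8 -0.2 1.7 0
25.0 59.18 -0.6 -0.2 1.9 0
28.5 59.06 -1.0 -0.8 2.7 0
32.7 58.98 -0.6 -0.2 2.6 0
36.2 58.9 -1.3 -0.5 4.8 0
40.5 58.95 -0.9 -0.7 4.4 0
end 0.04 0.058970480829154084 [0.59578212 0.08378158 0.05905999] 19.7583
```

View pics/c2.png

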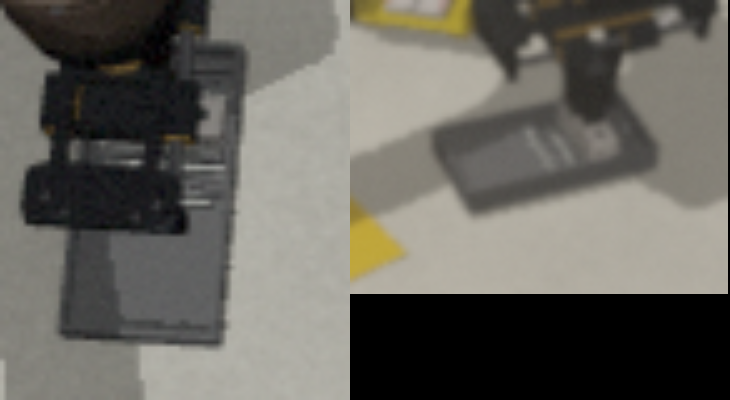

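The rods now lie parallel in the grooves behind the rake (left crop, rows 145–203). I'll comb on to the far end.

```bash
python3 - <<'E'
from h import *
x,zc=comb(.040,.064,.05895)
wait(.2);print(F())
p=tw(x-.003);line_to([*p,zc],feed=.05)
line_to([*p,zc+.04],feed=.06);line_to([*p,.2],feed=.2)
goto([*RK,.2],down(RY,S));wait(.2)
im,d=snap('top','top3');print(current_clock())
a=cv2.resize(im[138:212,178:222],None,fx=8,fy=8,interpolation=cv2.INTER_CUBIC);cv2.imwrite('pics/c3.png',a[:,:,::-1])
E
```

```text
44.2 58.95 -1.5 -0.5 4.9 0
48.0 59.0 -2.7 -1.0 5.4 0
52.2 59.09 -2.2 -0.7 4.6 0
55.9 59.13 -3.3 -1.2 6.1 0
60.1 59.26 -2.4 -1.6 5.9 0
64.3 59.37 -2.2 -0.5 4.7 0
end 0.064 0.05941258103618738 [0.61939551 0.0808526  0.05932779] 21.3583
[-1.52854749 -0.01112637  4.30708159]
24.8417
```

View pics/c3.png

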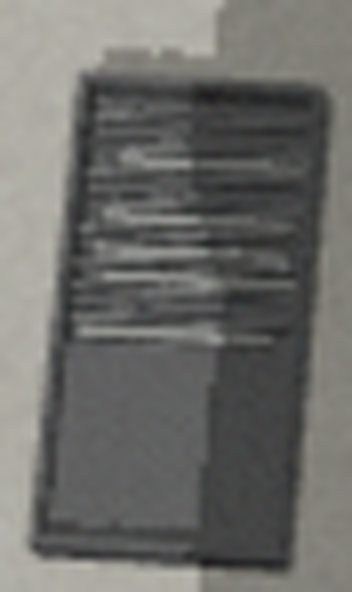

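All five rods appear parallel in distinct grooves (rows 160, 215, 252, 280, 330, which match grooves 7, 5, 4, 3 and 1). I'll check their heights and put the rake back.

```bash
python3 - <<'E'
from h import *
for n in('top0','top3'):
    d=np.load(f'pics/{n}.npz')['d'];P=cloud('top',d);q=(P-np.r_[TC,0]);X=q@ex;Y=q@ey
    m=(X>-.012)&(X<.072)&(abs(Y)<.034)&(d>0);dk=(X>-.07)&(X<-.055)&(abs(Y)<.03)
    print(n,np.percentile(P[m][:,2],[5,50,90,97,99.5])*1e3,np.median(P[dk][:,2])*1e3)
line_to([*RK,.06],feed=.12)
h=line_to([*RK,.035],feed=.01,until_force=2.5);wait(.2);print(h,current_ee_pos(),F())
let_go();wait(.3)
line_to([*RK,.2],feed=.1);goto([.40,-.05,.3],down(0,S));wait(.3)
im,d=snap('top','top4');P=cloud('top',d);Z=P[...,2]
i2,_=snap('side','side4')
m=(abs(P[...,0]-RK[0])<.05)&(abs(P[...,1]-RK[1])<.05)&(Z>.07)&(Z<.1)
print('grip',m.sum(),cv2.minAreaRect((P[m][:,:2]*1000).astype(np.float32)) if m.any() else 0,np.median(P[m],0),current_clock())
o=np.zeros((480,800,3),np.uint8);a=cv2.resize(im[138:218,178:222],None,fx=6,fy=6,interpolation=cv2.INTER_CUBIC);o[:480,:264]=a
b=cv2.resize(i2[215:290,270:360],None,fx=5,fy=5);o[:375,270:720]=b;cv2.imwrite('pics/c4.png',o[:,:,::-1])
E
```

```text
top0 [14.91343993 20.14426073 28.81659306 32.54679819 34.94893828] 23.350823693699542
top3 [15.21865677 20.44874654 23.64579741 25.15748234 26.61203686] 23.13980153556721
True [ 0.52134903 -0.25450256  0.04005184] [-0.09292028 -0.4144507   7.24535267]
grip 113 ((518.673583984375, -255.03680419921875), (21.986148834228516, 31.917465209960938), 3.2363123893737793) [ 0.51739007 -0.25399186  0.08609933] 32.875
```

View pics/c4.png

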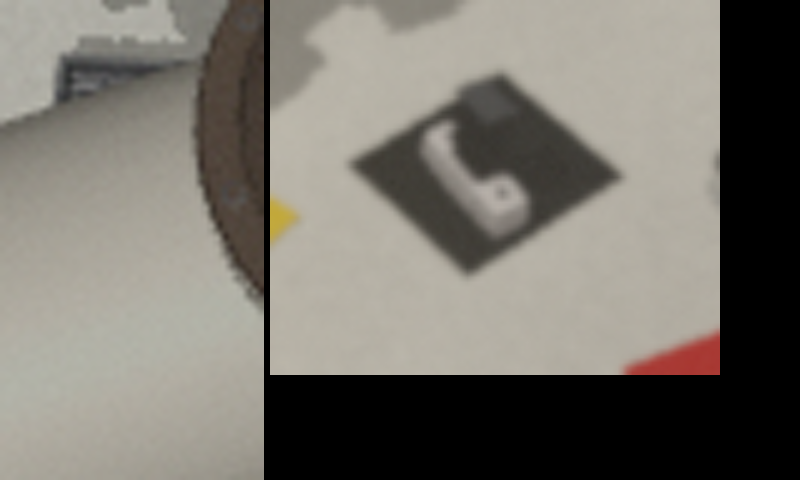

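The rake stands upright on its mat (around (480,150)), and the rod tops no longer stand above deck level. I'll hand in.

```bash
python3 -c "
from h import *
print(hand_in(),current_clock())"
```

```text
the job is handed in; nothing more can be done
the job is handed in; nothing more can be done
```

I combed all five rods down into separate grooves in one light pass (no catches), stood the rake upright on its mat and let go, and handed the job in just after 33 s; the verdict was not shown.

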